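# Shuttle a loaded nest under the arbor press

### The arm

A 7-joint arm with a two-finger parallel gripper is mounted at the origin on the work surface. World frame = base frame: x ahead of the robot, y to its left, z up, the work surface at z = 0. Lengths are in m, angles in rad, forces in N, time in s.
With the tool pointing down it reaches from about 0.4 to 0.875 m from the base axis. Payload 6.5 kg.
Tool frame: the origin (TCP) lies between the finger pads; the fingertips stand 22 mm ahead of it and the grasp point (between the pads) lies 3 mm ahead of it; z points along the fingers, y is the line along which they close (so a half turn about z gives the same grasp; the last joint's range is limited). The gripper opens to 88 mm and grips with 3 to 60 N. Pads are 18 mm wide; open, the fingers measure 123 mm over their backs; the gripper's body (75 mm by 187 mm) begins 45 mm behind the grasp point.
Start: joints at [-0.066, 0.536, -0.004, 1.538, 0.003, 1.067, -0.071], TCP at [0.65, 0, 0.261] pointing down, gripper open.
Joint ranges: [-2.7, 2.7], [-0.37, 2.16], [-1.27, 1.26], [0.24, 2.4], [-1.31, 4.45], [0.19, 1.91], [-2.76, 2.76]. Speed limits (rad/s): [2.39, 2.39, 3.14, 3.14, 3.14, 3.14, 3.14].

### API

Orientations are given as a 3x3 rotation matrix whose columns are the frame's x, y, z axes.
In Python, from rig import ctrl gives the robot as it stands. Calls block until the motion is done:
- ctrl.move_pose(position, orientation): joint-space move of the TCP to a pose.
- ctrl.servo_line(position, vel=0.15, rot=None): straight line of the TCP; rot=None keeps the orientation; vel is the mean speed in m/s.
- ctrl.move_joints(angles): joint-space move.
- ctrl.command_gripper(opening, strength=None): opening from 0.0 (shut) to 1.0 (fully open); strength is the grip in N (None keeps the last); returns when the fingers have stopped.
- ctrl.dwell(seconds).
- ctrl.solve_ik(position, orientation): joint angles nearest the present ones, or None.
- ctrl.get_state(): the state.
- ctrl.camera(name): name is "scene" or "side" or "wrist"; returns the picture (384x512x3 uint8, red, green, blue); there is no depth.
- ctrl.camera_params(name): a dict with "mtx" (3x3 intrinsics, pixels), "dist_coeffs" ([k1, k2, p1, p2, k3] as OpenCV has them; the pictures are not rectified), "T" (4x4, takes a point from camera to world coordinates). Camera axes: x right, y down, z forward; pixel columns grow to the right and rows downward; lengths in m; the calibration is good to about 2 mm. A picture is of the moment at which its call begins: read the wrist's pose just before it. camera_params takes no time and is no camera call; for the wrist camera it gives the pose at the moment of the call.
A pose or a line that the arm cannot do raises ctrl.PlanningError and nothing moves.
- ctrl.sign_off(): hands the job in; it is judged then, once.
The state is a dict: "time_s": time; "joints": joint angles; "joint_velocities": joint speeds; "joint_torque": joint torques, N m; "ee_pos": TCP position; "orientation": TCP orientation; "force": force on the tool from outside, world axes, zero at the start; "torque": the same for the moment, N m; "opening": opening from 0.0 (shut) to 1.0 (fully open); "finger_force": force on a finger pad.
Only numpy, scipy, OpenCV 4.12 (cv2) and the standard library are available. Lean on these libraries where they do the work, as an engineer would, in place of code of your own. Each camera call takes 0.05 s, during which the arm holds its last target. There are 200 camera calls.

### The job

The bearing housing is loaded in the nest of the press's sliding shuttle, which is locked in place. Press the orange lock-release button right down with a fingertip and, keeping it held down all the way, push the shuttle along its rails towards the press until it rests fully against the end stop, without slamming; then take the hand away so that the button springs up and the lock catches again. Leave the housing seated and untouched in its nest, and leave the other things on the bench alone.

Things in the scene. Friction and masses are not known exactly. Their poses are not given: they have to be found in the camera images.
- press: Blue bench arbor press, fixed, 0.13 m wide, 0.5 m tall to its lever ball. Origin on the bench right under the ram. Its own -y axis is the level direction in which the shuttle is pushed, x lies across the rails. Its head overhangs (y = -0.165 to 0.035) from 215 mm above the bench up; ram nose at 132 mm. The rails' aluminium profile, 80 mm wide, runs out to y = 0.40.
- shuttle (a joint): Travel of the shuttle towards the end stop, m: 0 fully out, 0.130 fully against the stop with the nest under the ram. Starts between 0 and 0.05. Aluminium plate 90 by 265 mm on two steel rails, top 68 mm above the bench, about 0.8 kg, 1 N rail friction. A pawl in a rack (8 mm pitch) in the profile's slot locks it wherever it stands unless the button is down.
- release (a joint): How far the lock-release button is pressed, m: 0 up (locked), 0.007 fully down. The pawl is clear of the rack's teeth from 0.005 down and catches again when the button comes up; it has a gap waiting at the end stop. A spring resists: about 3 N at the start of the press, 5 N fully down.
- button_top (a point): Middle of the top face of the orange round lock-release button, 36 mm across, on top of the shuttle's grey lock housing near its outer end, 180 mm from the nest's middle. It moves with the shuttle and the button; about 107 mm above the bench with the button up. It is pressed straight down.
- push_plate (a point): Middle of the top edge of the upright steel push plate's face that looks at the button, 128 mm above the bench, 22 mm from the button's middle towards the press, 20 mm above the button. The plate (50 mm across the rails, 6 mm thick) stands on the shuttle between button and nest; a finger on the button can push on this face to drive the shuttle to the stop.
- stop_tip (a point): Tip of the steel bumper bolt of the end stop, at the foot of the press column, 64 mm above the bench. The shuttle's leading edge meets it at the end of the travel.
- housing: Aluminium bearing housing with a steel bearing started in its bore, loaded in the black nest on the shuttle, over a centring pin, held only by its weight. Flange 68 mm across and 8 mm thick, hub 48 to 44 mm across, 35 mm tall in all. Origin at the centre of its underside, 78 mm above the bench when seated, z axis up. Only rides along; not to be touched.
- spare: A second such bearing housing, loose on the bench on the robot's side of the rails. Origin at the centre of its underside. To be left alone.
- tape: Roll of blue tape lying flat on the bench, 100 mm across, 25 mm tall. Origin at the centre of its underside. To be left alone.
- bin: Green open-fronted stacking bin with small bearings, loose on the bench on the far side of the rails, 100 mm by 160 mm (its y), 75 mm tall. Origin at the centre of its underside. To be left alone.
- driver: Screwdriver with a red handle lying on the bench beyond the outer end of the rails, 200 mm long along its x axis. Origin on the bench under its middle. To be left alone.

How it is judged:
By the outcome, as a careful person would: the job done as asked, in the order asked, and still so for the second after the job is handed in, with the robot touching nothing.
It also fails if it takes over 38 s, if anything falls off the work surface, if the arm or the gripper's body presses on something with over 40 N, if the wrist force passes 120 N, or if a joint passes its speed limit or range.

## Working session

There is one attempt and no reset: what is moved stays moved. The work goes in short steps, each a Python script; the robot and the scene stay as the last script left them, time stands still between calls to the robot, and variables do not carry over. Pictures are saved under pics/ and viewed, at most 10 in all, crops included, and the job is handed in when it is done.

```bash
mkdir -p pics; ls; python3 - <<'E'
from rig import ctrl
import cv2,numpy as np
for n in("scene","side"):
    im=ctrl.camera(n); cv2.imwrite(f"pics/{n}0.png",im[:,:,::-1])
    p=ctrl.camera_params(n); print(n,np.round(p["mtx"],1).tolist(),np.round(p["T"],3).tolist())
s=ctrl.get_state(); print(s["time_s"],s["force"],np.round(s["orientation"],3).tolist())
E
```

```text
pics
scene [[490.2, 0.0, 254.0], [0.0, 490.2, 201.8], [0.0, 0.0, 1.0]] [[0.461, 0.664, -0.588, 1.232], [0.887, -0.337, 0.315, -0.413], [0.011, -0.667, -0.745, 0.925], [0.0, 0.0, 0.0, 1.0]]
side [[425.3, 0.0, 251.8], [0.0, 425.3, 184.6], [0.0, 0.0, 1.0]] [[-0.747, -0.391, 0.538, 0.09], [-0.665, 0.461, -0.587, 0.467], [-0.019, -0.796, -0.605, 0.648], [0.0, 0.0, 0.0, 1.0]]
0.1 [ 0.27494154  0.08271032 -0.47511235] [[-0.0, 1.0, -0.002], [1.0, 0.0, -0.0], [-0.0, -0.002, -1.0]]
```

View pics/scene0.png

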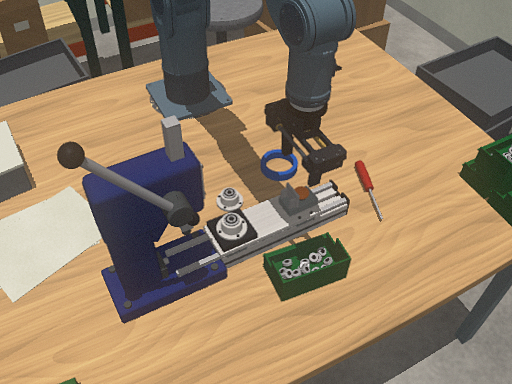

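View pics/side0.png

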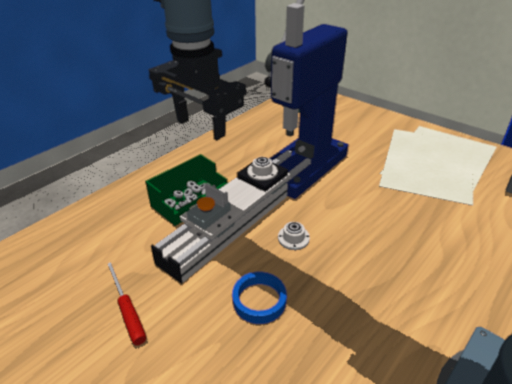

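The scene picture shows the orange button at about (302,195) and the housing at (232,225). In the side picture the button is at (205,204) and the housing at (262,165). The push plate is beside the button on the press side, and the push direction is roughly world -y. Next I'll triangulate both points.

```bash
cat > h.py <<'E'
import cv2,numpy as np
from rig import ctrl
def ray(p,uv):
    q=cv2.undistortPoints(np.array([[uv]],float),p["mtx"],np.array(p["dist_coeffs"]))[0,0]
    T=np.array(p["T"]); return T[:3,3],T[:3,:3]@np.array([*q,1])
def onz(p,uv,z):
    o,d=ray(p,uv); return o+d*(z-o[2])/d[2]
def meet(*rs):
    A=np.zeros((3,3));b=np.zeros(3)
    for o,d in rs:
        d=d/np.linalg.norm(d);M=np.eye(3)-np.outer(d,d);A+=M;b+=M@o
    return np.linalg.solve(A,b)
def orange(im,box=None):
    hsv=cv2.cvtColor(im,cv2.COLOR_RGB2HSV)
    m=cv2.inRange(hsv,(6,170,80),(16,255,255))
    if box: k=np.zeros_like(m);x0,y0,x1,y1=box;k[y0:y1,x0:x1]=255;m&=k
    n,l,s,c=cv2.connectedComponentsWithStats(m)
    i=1+np.argmax(s[1:,4]); return c[i],s[i]
E
python3 - <<'E'
from h import *
P={n:ctrl.camera_params(n) for n in("scene","side")}
I={n:cv2.imread(f"pics/{n}0.png")[:,:,::-1].copy() for n in P}
B={"scene":(280,175,325,215),"side":(190,190,225,220)}
for n in P:
    c,s=orange(I[n],B[n]); print(n,c,s,onz(P[n],c,.107)); 
print(meet(*[ray(P[n],orange(I[n],B[n])[0]) for n in P]))
h={"scene":(232,219),"side":(262,161)}
print([onz(P[n],h[n],.113) for n in P], meet(*[ray(P[n],h[n]) for n in P]))
def big(n,x0,y0,x1,y1): return cv2.resize(I[n][y0:y1,x0:x1],(400,300),interpolation=cv2.INTER_CUBIC)
cv2.imwrite("pics/z.png",np.hstack([big("scene",200,165,360,285),big("side",150,130,310,250)])[:,:,::-1])
E
```

```text
scene [303.41935484 195.19354839] [299 192   9   7  31] [0.61851262 0.04235952 0.107     ]
side [205.46994536 203.48087432] [197 197  18  14 183] [0.60088783 0.04706729 0.107     ]
[0.61037841 0.04392262 0.09920361]
[array([ 0.61293855, -0.13505868,  0.113     ]), array([ 0.60721972, -0.13352732,  0.113     ])] [ 0.61008923 -0.13504283  0.11055445]
```

View pics/z.png

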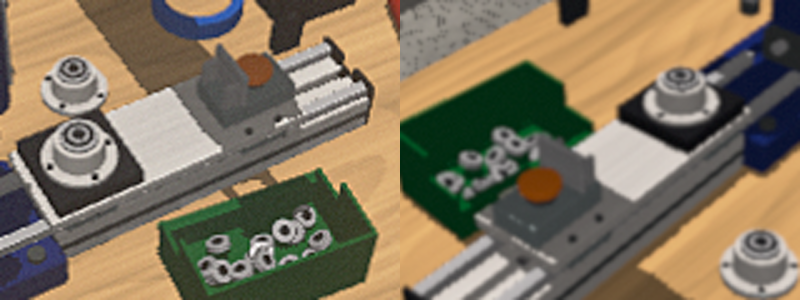

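The crop shows the plate hiding part of the button in the scene view, so I'll use the side view: button at about (0.601, 0.047), housing at about (0.607, -0.134). Those are 0.18 m apart, as the task states. I'll close the gripper, move above the button and look with the wrist camera.

```bash
python3 - <<'E'
from h import *
s=ctrl.get_state();R=np.array(s["orientation"])
ctrl.command_gripper(0.0,10)
ctrl.servo_line([0.602,0.055,0.24],vel=0.15)
p=ctrl.camera_params("wrist");im=ctrl.camera("wrist")
np.savez("w1.npz",T=p["T"],mtx=p["mtx"],d=p["dist_coeffs"],im=im)
cv2.imwrite("pics/w1.png",im[:,:,::-1])
c,st=orange(im);print(c,st,onz(p,c,.107)); print(np.round(p["T"],3).tolist())
s=ctrl.get_state();print(s["time_s"],s["ee_pos"],s["force"],s["opening"])
E
```

```text
[262.64557872 192.75341481] [ 242  172   43   44 1391] [0.60516292 0.04450352 0.107     ]
[[1.0, -0.001, 0.002, 0.602], [-0.001, -0.957, -0.292, 0.129], [0.002, 0.292, -0.957, 0.364], [0.0, 0.0, 0.0, 1.0]]
2.1083 [0.60292533 0.05374628 0.24045344] [ 0.28941469 -1.15669639 -0.20771157] 0.00509974307613937
```

View pics/w1.png

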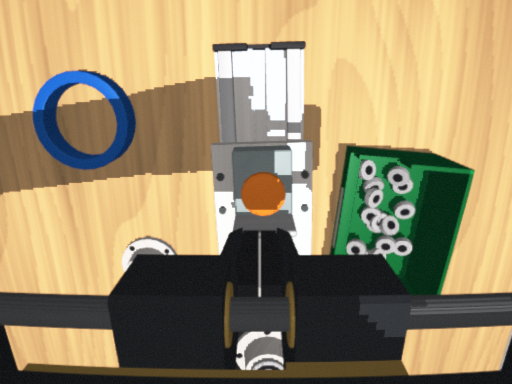

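The wrist picture shows the button at (263,193) and the plate face just below it, around (265,212-233). The shuttle's outer edge runs level from (212,143) to (312,143) and the rail end is centred at (259,46), so the axis is close to world y.

```bash
python3 - <<'E'
from h import *
w=np.load("w1.npz");p=dict(T=w["T"],mtx=w["mtx"],dist_coeffs=w["d"])
for uv,z in [((212,143),.068),((312,143),.068),((214,47),.05),((304,43),.05),((233,212),.107),((297,212),.107),((239,366),.086),((285,366),.086),((262.6,192.8),.107)]:
    print(uv,onz(p,uv,z).round(4))
im=w["im"][130:250,200:330]
cv2.imwrite("pics/w1z.png",cv2.resize(im,(650,600),interpolation=cv2.INTER_CUBIC)[:,:,::-1])
E
```

```text
(212, 143) [0.5612 0.0776 0.068 ]
(312, 143) [0.6488 0.0775 0.068 ]
(214, 47) [0.5635 0.1585 0.05  ]
(304, 43) [0.6413 0.1618 0.05  ]
(233, 212) [0.5813 0.0282 0.107 ]
(297, 212) [0.6329 0.0281 0.107 ]
(239, 366) [ 0.5813 -0.1522  0.086 ]
(285, 366) [ 0.6292 -0.1524  0.086 ]
(262.6, 192.8) [0.6051 0.0445 0.107 ]
```

View pics/w1z.png

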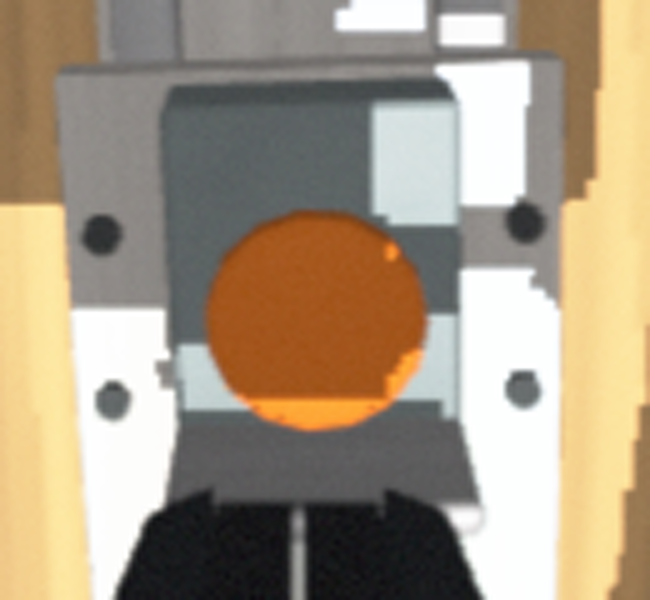

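The shuttle is yawed about +1.9°, so the push direction is about (0.033, -0.9995). From the rail end I estimate about 105 mm of travel remaining. Next I'll press the button, with a gap left to the plate.

```bash
cat >> h.py <<'E'
a=0.033
D=np.array([np.sin(a),-np.cos(a),0])
Rd=np.array([[np.cos(a),-np.sin(a),0],[np.sin(a),np.cos(a),0],[0,0,1]])@np.array([[0,1,0],[1,0,0],[0,0,-1.]])
BT=np.array([0.6053,0.0445,0])
def F(n=4):
    f=[]
    for _ in range(n): ctrl.dwell(0.02); f.append(ctrl.get_state()["force"])
    return np.mean(f,0)
E
python3 - <<'E'
from h import *
q=BT+0.006*D
ctrl.servo_line([q[0],q[1],0.15],vel=0.1,rot=Rd)
ctrl.servo_line([q[0],q[1],0.133],vel=0.04)
ctrl.dwell(.2); f0=F(6); np.save("f0.npy",f0)
s=ctrl.get_state();print(s["time_s"],s["ee_pos"].round(4) if hasattr(s["ee_pos"],"round") else s["ee_pos"],f0)
z=0.131
while z>0.116:
    ctrl.servo_line([q[0],q[1],z],vel=0.02); f=F()-f0
    print(round(z,4),np.round(ctrl.get_state()["ee_pos"],4),f.round(2))
    if f[2]>9: break
    z-=0.001
print(ctrl.get_state()["time_s"])
np.save("z.npy",z)
cv2.imwrite("pics/s1.png",ctrl.camera("side")[100:260,130:330,::-1].repeat(3,0).repeat(3,1))
E
```

```text
4.05 [0.6056 0.0385 0.1332] [ 0.17995852  0.1472835  -0.05258603]
0.131 [0.6054 0.0385 0.1309] [-0.3  -0.4  -0.02]
0.13 [0.6056 0.0385 0.1301] [-0.03 -0.09  0.47]
0.129 [0.6056 0.0385 0.1292] [-1.08  0.01  3.43]
0.128 [0.6056 0.0385 0.1281] [-0.96 -0.15  3.9 ]
0.127 [0.6056 0.0385 0.1271] [-0.61 -0.44  4.3 ]
0.126 [0.6056 0.0385 0.126 ] [-0.56  0.1   4.48]
0.125 [0.6056 0.0385 0.125 ] [-0.27 -0.36  4.4 ]
0.124 [0.6056 0.0385 0.1241] [-0.3   0.2   4.83]
0.123 [0.6056 0.0385 0.1231] [-0.48 -0.09  5.05]
0.122 [0.6056 0.0385 0.1229] [-2.84 -0.2  12.1 ]
7.2167
```

View pics/s1.png

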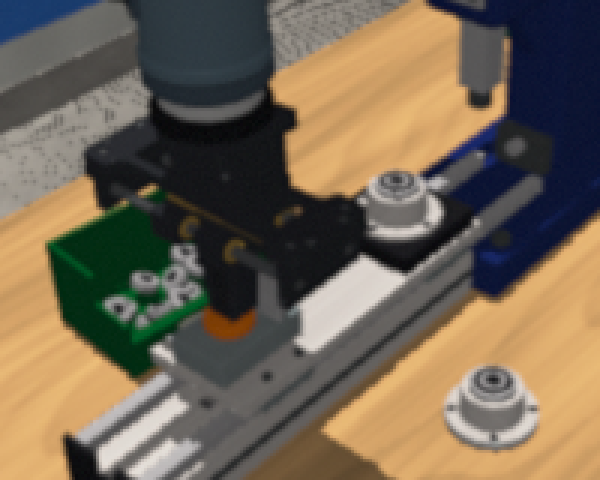

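The picture shows the fingertips on the button with the plate clear ahead of them, and the force jump at 0.122 confirms the button is fully down. Now I'll push, correcting the height by force.

```bash
python3 - <<'E'
from h import *
f0=np.load("f0.npy");z=float(np.load("z.npy"));q0=BT.copy()
t=0.006
def go(dt,v):
    global t,z
    t+=dt;q=q0+t*D
    ctrl.servo_line([q[0],q[1],z],vel=v); f=F()-f0; s=ctrl.get_state();e=s["ee_pos"]
    print(round(t,4),round(s["time_s"],2),np.round(e,4),f.round(2),"z",round(z,4))
    if f[2]<8: z-=0.0004
    elif f[2]>16: z+=0.0004
    return f
for _ in range(4): go(0.003,0.02)
for _ in range(6):
    f=go(0.010,0.03)
    if f@-D>6: break
np.savez("st.npz",t=t,z=z)
im=ctrl.camera("side"); cv2.imwrite("pics/s2.png",im[60:260,130:390,::-1].repeat(3,0).repeat(3,1))
E
```

```text
0.009 7.63 [0.6057 0.0355 0.1229] [-2.72 -0.37 12.41] z 0.122
0.012 8.0 [0.6058 0.0325 0.1229] [-2.74 -0.56 12.12] z 0.122
0.015 8.37 [0.6059 0.0295 0.1229] [-2.88 -0.19 12.26] z 0.122
0.018 8.73 [0.606  0.0265 0.1229] [-3.02 -0.26 12.83] z 0.122
0.028 9.28 [0.6063 0.016  0.1229] [-2.88 -1.04 12.31] z 0.122
0.038 9.83 [0.6066 0.006  0.1229] [-2.81 -1.93 12.22] z 0.122
0.048 10.38 [ 0.6069 -0.004   0.1229] [-2.95 -1.39 12.89] z 0.122
0.058 10.93 [ 0.6072 -0.014   0.1229] [-2.94 -1.11 12.21] z 0.122
0.068 11.48 [ 0.6075 -0.024   0.1229] [-3.5  -1.04 12.29] z 0.122
0.078 12.03 [ 0.6078 -0.0341  0.1229] [-3.37 -1.27 12.95] z 0.122
```

View pics/s2.png

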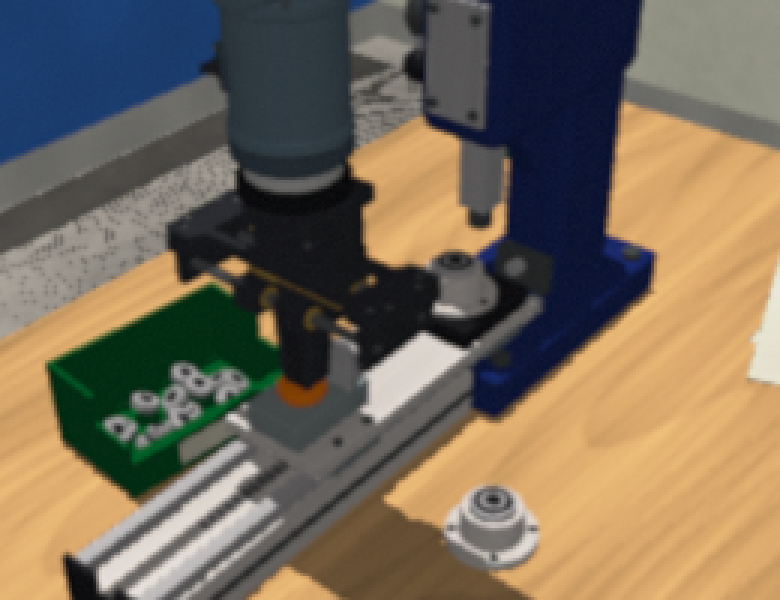

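The shuttle is riding along with the button held down, and the housing is still seated. The rest goes slowly until the stop force shows.

```bash
python3 - <<'E'
from h import *
f0=np.load("f0.npy");st=np.load("st.npz");t=float(st["t"]);z=float(st["z"])
step,extra=0.004,0
while t<0.150:
    t+=step;q=BT+t*D
    ctrl.servo_line([q[0],q[1],z],vel=0.02 if step>.002 else .01); f=F()-f0;s=ctrl.get_state()
    print(round(t,4),round(s["time_s"],2),np.round(s["ee_pos"],4),f.round(2))
    if f@-D>4: step=0.001
    if t>0.098 and step>.002: step=.003
    if f@-D>10 or s["time_s"]>27 or f[2]<5: break
np.savez("st.npz",t=t,z=z)
im=ctrl.camera("side"); cv2.imwrite("pics/s3.png",im[60:260,130:390,::-1].repeat(3,0).repeat(3,1))
E
```

```text
0.082 12.5 [ 0.6079 -0.0377  0.1229] [-3.31 -0.84 12.56]
0.086 12.92 [ 0.608  -0.0417  0.1229] [-3.46 -0.45 12.57]
0.09 13.33 [ 0.6081 -0.0457  0.1229] [-3.82 -0.53 12.8 ]
0.094 13.75 [ 0.6083 -0.0498  0.1229] [-3.93 -0.18 12.42]
0.098 14.17 [ 0.6084 -0.0538  0.1229] [-4.04 -0.44 12.57]
0.101 14.53 [ 0.6085 -0.0567  0.1229] [-3.86 -0.18 12.86]
0.104 14.9 [ 0.6086 -0.0597  0.1229] [-3.01 -0.73 12.89]
0.107 15.27 [ 0.6087 -0.0627  0.1229] [-3.64 -0.44 13.14]
0.11 15.63 [ 0.6087 -0.0655  0.1229] [-3.77 -0.04 12.93]
0.113 16.0 [ 0.6088 -0.0657  0.1229] [-4.46  5.5  14.62]
0.114 16.32 [ 0.6087 -0.0657  0.1229] [-4.85  7.11 14.08]
0.115 16.63 [ 0.6088 -0.0658  0.1229] [-5.03  9.3  14.82]
0.116 16.95 [ 0.609  -0.0664  0.1229] [-4.52  9.66 14.12]
0.117 17.27 [ 0.6093 -0.0674  0.1229] [-3.97  9.78 13.61]
0.118 17.58 [ 0.6095 -0.0686  0.1229] [-3.34  9.38 13.13]
0.119 17.9 [ 0.6097 -0.0698  0.1229] [-2.63  9.16 12.24]
0.12 18.22 [ 0.6099 -0.0709  0.1229] [-2.13  9.33 11.93]
0.121 18.53 [ 0.61   -0.072   0.1229] [-1.84  8.11 11.58]
0.122 18.85 [ 0.6101 -0.0725  0.1229] [-1.47  9.08 11.64]
0.123 19.17 [ 0.6101 -0.0725  0.1229] [-2.1  11.44 11.61]
```

View pics/s3.png

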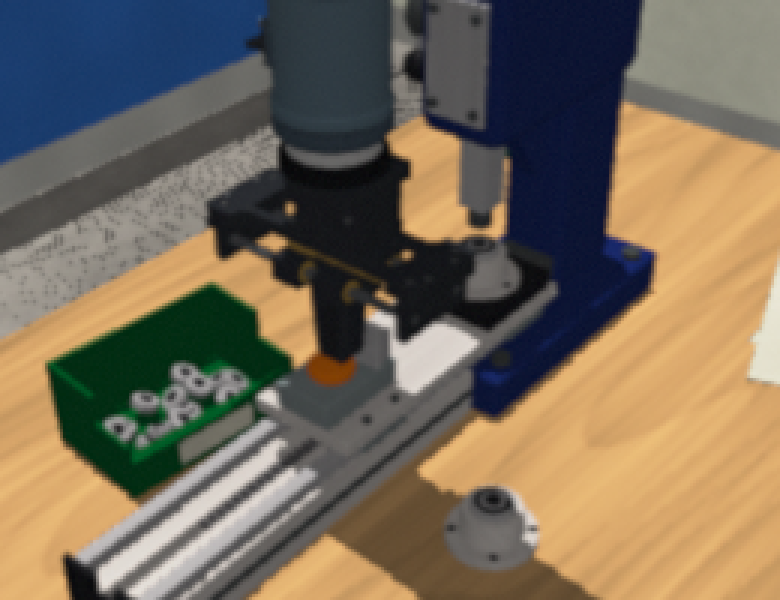

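The shuttle met the stop after about 104 mm, matching the estimate. The fingertip then slid forward onto the plate, still holding the button down. Now I'll lift straight up while still pressing towards the stop, so the pawl catches there, then withdraw.

```bash
python3 - <<'E'
from h import *
f0=np.load("f0.npy");st=np.load("st.npz");t=float(st["t"])-.0005
q=BT+t*D
ctrl.servo_line([q[0],q[1],0.136],vel=0.03); print((F()-f0).round(2))
q=BT+(t-0.008)*D
ctrl.servo_line([q[0],q[1],0.138],vel=0.03); print((F()-f0).round(2))
ctrl.servo_line([q[0],q[1],0.19],vel=0.08)
q=BT+(t-0.12)*D
ctrl.servo_line([q[0],q[1],0.26],vel=0.15); ctrl.dwell(.3)
p=ctrl.camera_params("wrist");w=ctrl.camera("wrist");c,s=orange(w);print("button",onz(p,c,.107))
p=ctrl.camera_params("side");im=ctrl.camera("side");c,s=orange(im,(190,150,300,215));print("side",c,onz(p,c,.107))
cv2.imwrite("pics/s4.png",np.hstack([im[80:240,130:330].repeat(2,0).repeat(2,1),w[::1,100:412][:320]])[:,:,::-1])
s=ctrl.get_state();print(s["time_s"],s["ee_pos"],s["force"]-f0)
E
```

```text
[ 0.2   9.41 -2.69]
[-0.37 -0.   -0.27]
button [ 0.60788599 -0.05999265  0.107     ]
side [239.7672956  179.23899371] [ 0.60409766 -0.05667533  0.107     ]
22.625 [0.60535003 0.04173344 0.25984655] [-0.84438657 -0.75910773  0.70831366]
```

View pics/s4.png

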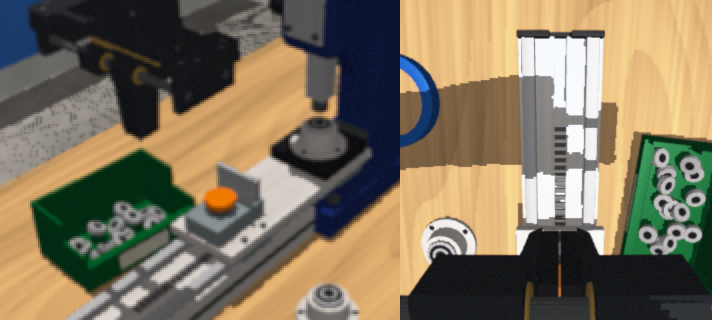

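The picture shows the button sprung up, the housing seated under the ram and the hand clear. The side view puts the button 103.8 mm from where it started, which agrees with where it met the stop. I'll hand the job in.

```bash
python3 -c "
from rig import ctrl
print(ctrl.sign_off())"
```

```text
the job is handed in; nothing more can be done
None
```

The job is handed in: the shuttle is fully against the end stop after about 104 mm with the button held down throughout, the button has sprung back up, and the housing still looks seated in its nest.

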